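Flip the ratchet and wind the press down on a glue-up

TASK

The screw of the bench press has to be tightened down on the glued block, but its ratchet is still set to loosen. Flip the small lever on the ratchet head gently over to its other end, the tightening side (clockwise seen from above), then work the handle by its knob, clockwise and back in strokes between the stop pins, until the foot bears on the block and the handle comes up firm: finish with a pull of about 12 newtons on the knob, never more than 17. Leave the block and the offcuts beside the press where they lie, the lever on the tightening side, and let go.

Things in the scene. Friction and masses are not known exactly. Their poses are not given: they have to be found in the camera images.
- press: grey iron bench press (C-frame) fixed to the bench. Origin on the bench under the screw axis, z up. Base plate 160 (x) x 180 (y -110 to +70) x 12 mm; a column at y -88 carries an arm, 115 mm high, to the screw axis. On it sits a round ratchet head with a handle pointing to +y; below hang screw and foot. Two stop pins, 144 mm high, 55 mm from the axis, limit the handle's swing.
- hub (a point): centre of the top face of the ratchet head (dark steel disc, 72 mm across, 26 mm high, top face 146 mm above the bench), on the screw axis; a stud of 18 mm diameter stands 8 mm proud there. The frame turns with the head: x points out along the handle, z up.
- head (a joint): swing of ratchet head and handle, rad: 0 = handle along the press's +y axis, positive = clockwise from above. The stop pins let it swing from -0.65 to +0.65 only, so tightening may take several strokes. Swinging it freely takes about 0.15 N m, clicking back about 0.25, driving the screw before the foot bears about 0.45 (3 N at the knob).
- knob_mid (a point): middle of the upright wooden knob at the handle's end, on its axis, 140 mm from the screw axis, 166 mm above the bench; frame as the handle. The knob is round, 26 mm across, 48 mm high (142 to 190 mm above the bench) and spins freely.
- handle: the steel handle bar, 14 mm thick, centred 133 mm above the bench; origin on the screw axis at the head's underside, x outward along the bar. It is springy: it bends against the head by 0.8 mm at the knob per newton pushed there (25 N m per rad about the screw axis).
- lever (a joint): angle of the ratchet's direction lever, rad: -0.5 = loosening (drives the screw anticlockwise, clicks freely clockwise), +0.5 = tightening (drives clockwise, clicks freely anticlockwise, a click every 0.52 rad). Positive = clockwise from above. Stops at both ends; it stays where it is left; takes about 1 N at the tab. The pawl works properly only near the ends.
- tab: upright steel thumb tab on the direction lever, 14 (along the lever) x 9 x 26 mm; origin under its middle, 152 mm above the bench. It is on the side of the head away from the handle: the lever's pivot is 18 mm from the screw axis towards the hub's -x, the tab 36 mm farther. Set to loosen it is about 17 mm to the hub's -y side, to tighten 17 mm to the +y side.
- foot: round steel foot of the screw, 44 mm across, 10 mm thick; origin at the centre of its underside. It sinks 2 mm per rad that the screw is driven clockwise and starts some 1 to 3 mm above the block. Over the last 0.3 rad it presses the block; then the screw comes up hard.
- block: the workpiece: two boards glued face to face, 56 x 110 x 40 mm, lying loose on the press's base plate (top 52 mm above the bench) under the foot; origin at the centre of its underside
- offcut: bystander: a wooden offcut 110 x 35 x 20 mm lying beside the press under the sweep of the handle
- offcut2: bystander: a wooden offcut 50 x 40 x 30 mm lying beside the press
Mind the look-alikes: they are no part of the job. What is shaped like the block but blue or yellow is not meant.

How it is judged (in metres and radians):
On the way, in this order (a step that is already met when the one before it is completed fails the run):
1. the direction lever is over on the tightening side (value of joint lever above 0.4 rad), for 0.2 s.
2. the foot presses the block with more than 20 N and the handle is pulled firm: bent against the head by more than 0.045 rad (8 N at the knob) (contact force between foot and block above 20 N and angle between the x axis of knob_mid and the x axis of hub, either way round above 0.045 rad and value of joint lever above 0.4 rad), for 0.2 s.
At the end, for the whole second after the job is handed in: lever on the tightening side (joint above 0.4), the foot still pressing the block with more than 20 N, the block within 10 mm of its start and at rest, the handle released and unbent (under 0.03 rad) (value of joint lever above 0.4 rad and contact force between foot and block above 20 N and distance of block from where it was at the start of the episode below 0.01 m and linear speed of block below 0.02 m/s and angle between the x axis of knob_mid and the x axis of hub, either way round below 0.03 rad); the robot touches nothing.
It fails at once if the handle is forced: bent by more than 0.105 rad (about 19 N at the knob) (angle between the x axis of knob_mid and the x axis of hub, either way round above 0.105 rad).
It fails at once if the lever's tab is pushed with more than 15 N (contact force between anything else and tab above 15 N).
It fails at once if the block is shoved by more than 15 mm (distance of block from where it was at the start of the episode above 0.015 m).
It fails at once if an offcut beside the press is moved by more than 40 mm (distance of any of offcut, offcut2 from where it was at the start of the episode above 0.04 m).
It also fails if it takes over 67 s, if anything falls off the work surface, if the arm or the gripper's body presses on something with over 40 N, if the wrist force passes 120 N, or if a joint passes its speed limit or range.

ROBOT

A 6-joint arm with a two-finger parallel gripper is mounted at the origin on the work surface. World frame = base frame: x ahead of the robot, y to its left, z up, the work surface at z = 0. Lengths are in m, angles in degrees, forces in N, time in s.
With the tool pointing down it reaches from about 0.325 to 0.875 m from the base axis. Payload 4.4 kg.
Tool frame: the origin (TCP) lies at the very end of the fingers, on their centre line; the grasp point (between the pads) lies 19 mm behind it; z points along the fingers, y is the direction in which the jaws open and shut (so a half turn about z gives the same grasp; the last joint's range is limited). The gripper opens to 85 mm and grips with 20 to 120 N. Pads are 22 mm wide; open, the fingers measure 114 mm over their backs; the gripper's body (76 mm by 85 mm) begins 54 mm behind the grasp point. The pads swing forward as they close: fully open they stand 13 mm farther back than shut.
Start: joints at [55.147, 11.837, 88.321, -0, 79.842, -8.623], TCP at [0.254, 0.516, 0.192] pointing down, gripper open.
Joint ranges: [-156.59, 156.59], [-49.26, 127.26], [12.9, 141.05], [-63.56, 243.56], [4.71, 150.69], [-161.64, 161.64]. Speed limits (degrees/s): [159.86, 159.86, 180, 180, 180, 180].

INTERFACE

Orientations are given as a 3x3 rotation matrix whose columns are the frame's x, y, z axes.
In Python, from bench import telemetry, snapshot, get_calibration, arm gives the robot as it stands.
- The arm moves only by the tool send_rows, never from a script. Its argument "series" is a list of rows, each a list of 6 numbers: the shift along the tool's x, y, z in cm, then the turn, a rotation vector about the tool's x, y, z in degrees. In form: [[tx, ty, tz, wx, wy, wz], ...]. A call has 1 to 12 rows; each row is the pose to reach, as a shift and turn from the pose measured when the call began, along the tool's axes at that moment; what a row does not reach only later rows make up. A row lasts 1/10 s, in which the tool goes at most 50 mm and 8.59 degrees, less where a joint would pass 70% of its speed; a pose out of reach is approached as far as the arm can. A call with a gripper value outside its range is refused whole. "gripper" is the opening, from -1 (shut) to 1 (fully open), set as the call begins (left out, the last holds). The fingers move at their own pace and stop on an object; the grip force is fixed at half the most. Time passes only in rows, so rows that repeat a pose let the fingers close. It gives the time, the measured TCP pose, the force and the opening at its end, in the units of the state.
- telemetry.state(): the state, without advancing time (a new reading comes with each control period).
- snapshot(name): name is "scene" or "top" or "wrist"; returns (picture, depth): 400x640x3 uint8, red, green, blue; 400x640 float32, m along the optical axis (not along the pixel's ray), 0 where there is no reading.
- get_calibration(name): a dict with "K" (3x3 intrinsics, pixels), "T" (4x4, takes a point from camera to world coordinates); the wrist camera has in their place "mount" (4x4, takes a point from camera to tool coordinates, whose origin is the TCP and whose axes are the flange's). Camera axes: x right, y up, looking along -z (the intrinsics and any distortion apply to the point x, -y, -z); pixel columns grow to the right and rows downward; lengths in m; the calibration is good to about 2 mm. A picture is of the moment at which its call begins: read the wrist's pose just before it. get_calibration takes no time and is no camera call.
- arm.close_job(): hands the job in, once; it reports no verdict.
The state is a dict: "time_s": time; "joints": joint angles; "qvel": joint speeds; "effort": joint torques, N m; "position": TCP position; "orientation": TCP orientation; "contact_force": force on the tool from outside, world axes, zero at the start; "ft_torque": the same for the moment, N m; "finger_gap": finger opening in m.
Only numpy, scipy, OpenCV 4.12 (cv2) and the standard library are available. Lean on these libraries where they do the work, as an engineer would, in place of code of your own. Each camera call takes 0.05 s, during which the arm holds its last target. There are 200 camera calls.

## Working session

There is one attempt and no reset: what is moved stays moved. The work goes in short steps, Python scripts to look and compute and a tool call to move; the robot and the scene stay as the last step left them, time stands still between calls to the robot, and variables do not carry over. Pictures are saved under pics/ and viewed, about 8 in all and at most 12, crops included, and the job is handed in when it is done.

Besides the shell and the picture viewer there is one more tool, called after "Emit:" by a JSON object that holds its "fn" and its "kwargs". send_rows: Moves the arm, as the interface text tells. Its arguments: {"type":"object","properties":{"series":{"type":"array"},"gripper":{"type":"number"}},"required":["series"]}

```bash
ls; mkdir -p pics; python3 - <<'E'
from bench import telemetry, snapshot, get_calibration
import cv2,numpy as np
np.set_printoptions(precision=4,suppress=True)
s=telemetry.state()
for k in s: print(k,np.array(s[k]).tolist())
for n in("scene","top","wrist"):
    p,d=snapshot(n); np.savez(f"pics/{n}0.npz",p=p,d=d)
    c=get_calibration(n); print(n,{k:np.array(v).round(4).tolist() if not isinstance(v,str) else v for k,v in c.items()})
    cv2.imwrite(f"pics/{n}0.png",p[...,::-1])
E
```

```text
pics
time_s 0.0
joints [55.14641624995237, 11.883567450029286, 88.4065148875352, -7.595292110035268e-05, 79.8400196220804, -8.622235646625738]
qvel [0.02718458282998299, 0.02478050953545048, 0.07257827615155599, -0.03168825885104593, 0.09095590543294185, -0.0985268363208597]
effort [-0.0007693265433772467, -38.30328583717346, -29.15950655937195, -0.0003885711976181483, 0.01054317777743563, -4.289697130843706e-06]
position [0.2536616821069015, 0.5150792570435135, 0.19131839989838004]
orientation [[-0.8970165594949121, 0.4419950348515893, -0.00129659494568653], [0.4419968065281451, 0.8970146866532986, -0.0018641210276848512], [0.0003391324703221085, -0.002245238256089942, -0.9999974219438471]]
contact_force [-0.08976361195195481, -0.11263575639767795, 0.5048185442438128]
ft_torque [-0.030496977124405286, 0.03067415225411995, 0.004460255420005463]
finger_gap 0.08545389255354126
scene {'K': [[380.7252, 0.0, 315.1539], [0.0, 380.7252, 201.2865], [0.0, 0.0, 1.0]], 'T': [[0.7447, -0.5462, 0.3836, 0.8272], [0.6673, 0.5967, -0.4457, -0.3432], [0.0146, 0.5879, 0.8088, 0.6542], [0.0, 0.0, 0.0, 1.0]]}
top {'K': [[436.121, 0.0, 316.5576], [0.0, 436.121, 206.8659], [0.0, 0.0, 1.0]], 'T': [[-0.0256, 0.9972, -0.0705, 0.533], [-0.9996, -0.0248, 0.0121, -0.026], [0.0103, 0.0708, 0.9974, 0.8574], [0.0, 0.0, 0.0, 1.0]]}
wrist {'K': [[305.7417, 0.0, 318.8083], [0.0, 305.7417, 200.8628], [0.0, 0.0, 1.0]], 'mount': [[0.0003, 0.9467, 0.3221, 0.0822], [1.0, -0.0006, 0.0007, 0.0003], [0.0009, 0.3221, -0.9467, -0.1815], [0.0, 0.0, 0.0, 1.0]]}
```

View pics/top0.png

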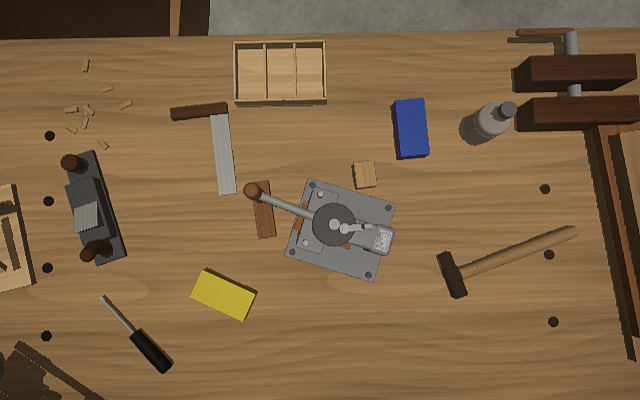

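View pics/scene0.png

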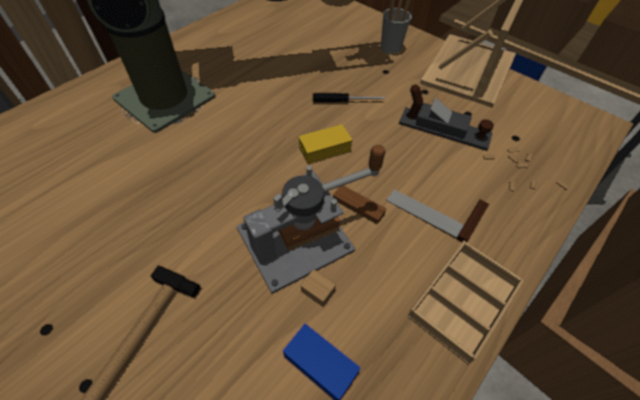

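The top view shows the press head at about (335,224), the knob at about (251,190), and the lever running right from the stud to about (368,226). The scene view shows the same from behind, with the head at about (302,193) and the knob at about (377,158). I'll zoom in on both.

```bash
python3 - <<'E'
import cv2,numpy as np
t=np.load("pics/top0.npz")["p"][170:290,235:405,::-1]; s=np.load("pics/scene0.npz")["p"][135:255,235:395,::-1]
a=cv2.resize(t,None,fx=4.7,fy=4.7,interpolation=cv2.INTER_CUBIC)
cv2.imwrite("pics/topc.png",a)
cv2.imwrite("pics/scenec.png",cv2.resize(s,None,fx=4.7,fy=4.7,interpolation=cv2.INTER_CUBIC))
E
cat > h.py <<'E'
import numpy as np,cv2
from bench import telemetry,snapshot,get_calibration
np.set_printoptions(precision=4,suppress=True)
def ray(cal,u,v,T=None):
    K=cal["K"];T=np.array(cal["T"]) if T is None else T
    d=np.array([(u-K[0][2])/K[0][0],-(v-K[1][2])/K[1][1],-1.])
    return T[:3,3],T[:3,:3]@d
def onplane(cal,u,v,z,T=None):
    o,d=ray(cal,u,v,T); return o+d*(z-o[2])/d[2]
def bydepth(cal,u,v,dep,T=None):
    o,d=ray(cal,u,v,T); return o+d*dep
def tri(r1,r2):
    (a,b),(c,d)=r1,r2
    k=np.linalg.lstsq(np.c_[b,-d],c-a,rcond=None)[0]
    p,q=a+k[0]*b,c+k[1]*d
    return (p+q)/2,np.linalg.norm(p-q)
E
```

```text
(no output)
```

View pics/topc.png

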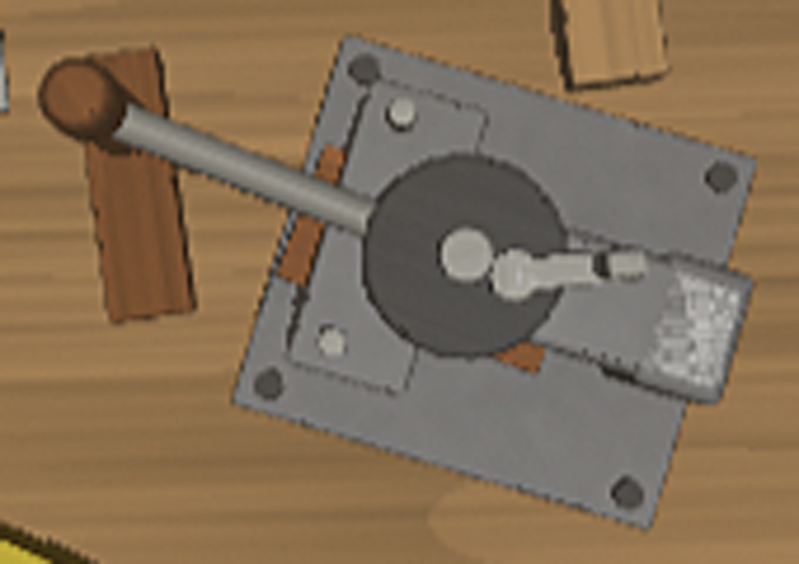

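View pics/scenec.png

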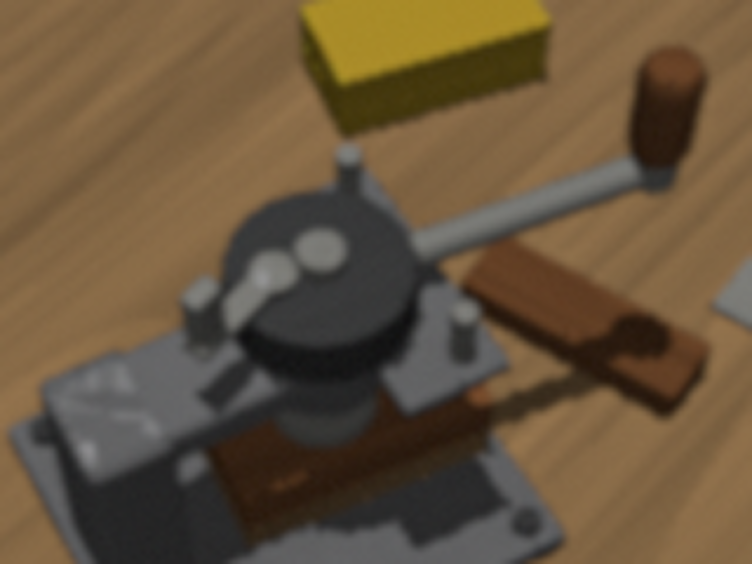

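The crops give full-image pixels as follows:

| Feature | Top view | Scene view |
|---|---|---|
| Stud | (334.1,223.6) | (303.1,188) |
| Knob top | (250.5,190.5) | (378.2,148.8) |
| Tab top | (368.6,226.2) | (278,196.9) |
| Stop pin 1 | (320,193.8) | |
| Stop pin 2 | (306,242.8) | |

Next I'll triangulate these.

```bash
python3 - <<'E'
from h import *
t=get_calibration("top");s=get_calibration("scene")
td=np.load("pics/top0.npz");sd=np.load("pics/scene0.npz")
def c(n,x,y,nm): 
    return (235+x/4.7,(170 if nm=="t" else 135)+y/4.7)
P={}
for n,a,b,z in[("stud",(466,252),(320,249),.154),("knob",(74,95),(673,65),.190),("tab",(628,263),(202,288),.178),("pinA",(402,112),(465,312),.144),("pinB",(332,341),(348,155),.144)]:
    ua=c(n,*a,"t");ub=c(n,*b,"s")
    p,e=tri(ray(t,*ua),ray(s,*ub))
    dp=bydepth(t,*ua,td["d"][int(ua[1]),int(ua[0])])
    ds=bydepth(s,*ub,sd["d"][int(ub[1]),int(ub[0])])
    P[n]=onplane(t,*ua,z)
    print(n,"tri",p,round(e,4),"topplane",P[n],"sceneplane",onplane(s,*ub,z),"depth",dp,ds)
h=P["knob"]-P["stud"];print("r",np.hypot(*h[:2]),"ang",np.degrees(np.arctan2(h[1],h[0])))
m=(P["pinA"]+P["pinB"])/2-P["stud"];print("pin mid ang",np.degrees(np.arctan2(m[1],m[0])),[np.hypot(*(P[k]-P["stud"])[:2]) for k in("pinA","pinB","tab")])
a=np.arctan2(h[1],h[0]);x=np.array([np.cos(a),np.sin(a)]);y=np.array([-x[1],x[0]]);q=(P["tab"]-P["stud"])[:2];print("tab in hub",q@x,q@y)
E
```

```text
stud tri [ 0.5558 -0.0614  0.1537] 0.0025 topplane [ 0.5549 -0.0622  0.154 ] sceneplane [ 0.5569 -0.0607  0.154 ] depth [ 0.5549 -0.0622  0.1537] [ 0.5563 -0.0601  0.1528]
knob tri [0.6098 0.0677 0.1861] 0.0027 topplane [0.6083 0.0663 0.19  ] sceneplane [0.6125 0.0653 0.19  ] depth [0.6083 0.0663 0.19  ] [0.6115 0.0672 0.1878]
tab tri [ 0.5504 -0.1135  0.1772] 0.0035 topplane [ 0.5492 -0.1146  0.178 ] sceneplane [ 0.5522 -0.1127  0.178 ] depth [ 0.5492 -0.1146  0.1781] [ 0.5515 -0.1121  0.1767]
pinA tri [ 0.6062 -0.0408  0.1415] 0.0031 topplane [ 0.6047 -0.0417  0.144 ] sceneplane [ 0.6084 -0.0412  0.144 ] depth [ 0.605  -0.0418  0.1411] [ 0.6076 -0.0401  0.1421]
pinB tri [ 0.5264 -0.0145  0.1417] 0.0025 topplane [ 0.5255 -0.0153  0.144 ] sceneplane [ 0.5287 -0.0151  0.144 ] depth [ 0.5256 -0.0154  0.145 ] [ 0.5278 -0.0141  0.1425]
r 0.13918158382700907 ang 67.44177350529762
pin mid ang 73.11059566556933 [np.float64(0.053855429458820644), np.float64(0.055291198189446604), np.float64(0.052720494436646274)]
tab in hub -0.05060238557831006 -0.01479354952093949
```

```bash
cat >> h.py <<'E'
from scipy.spatial.transform import Rotation as Ro
HUB=np.array([0.5555,-0.0615]); A0=73.1   # screw axis; world yaw of handle at head=0
def hubpt(yaw,x,y):
    a=np.radians(yaw);return HUB+x*np.array([np.cos(a),np.sin(a)])+y*np.array([-np.sin(a),np.cos(a)])
def row(xy,z,yaw,s=None):
    "row to a tool-down pose, tool x at world yaw"
    s=s or telemetry.state();R=np.array(s["orientation"]);a=np.radians(yaw)
    X=np.array([np.cos(a),np.sin(a),0]);Rt=np.c_[X,np.cross([0,0,-1],X),[0,0,-1]]
    d=R.T@(np.array([*xy,z])-s["position"])*100
    return np.r_[d,Ro.from_matrix(R.T@Rt).as_rotvec(degrees=True)].round(2).tolist()
E
python3 -c "
from h import *
print(row(hubpt(67.4,-.05,-.048),.25,67.4))"
```

```text
[-57.66, -43.1, -5.78, -0.09, 0.06, 86.37]
```

Emit:
{"fn": "send_rows", "kwargs": {"series": [[0,0,-5.8,0,0,0],[0,0,-5.8,0,0,0],[-57.7,-43.1,-5.8,-0.1,0.1,86.4],[-57.7,-43.1,-5.8,-0.1,0.1,86.4],[-57.7,-43.1,-5.8,-0.1,0.1,86.4],[-57.7,-43.1,-5.8,-0.1,0.1,86.4],[-57.7,-43.1,-5.8,-0.1,0.1,86.4],[-57.7,-43.1,-5.8,-0.1,0.1,86.4],[-57.7,-43.1,-5.8,-0.1,0.1,86.4],[-57.7,-43.1,-5.8,-0.1,0.1,86.4],[-57.7,-43.1,-5.8,-0.1,0.1,86.4],[-57.7,-43.1,-5.8,-0.1,0.1,86.4]], "gripper": -1}}

```text
time_s: 1.35
position: [0.4817, 0.0679, 0.2503]
orientation: [[0.383, 0.924, 0.001], [0.924, -0.383, 0.001], [0.001, 0.001, -1.0]]
contact_force: [1.4, 0.3, 0.3]
finger_gap: -0.0003
```

```bash
python3 -c "
from h import *
s=telemetry.state();print(s['time_s'],s['position'],s['joints'],row(hubpt(67.4,-.05,-.048),.25,67.4))"
```

```text
1.35 [0.4817 0.0679 0.2503] [-2.2163 -1.5837 96.0151  0.0469 85.4889 20.3207] [-14.13, 16.57, 0.03, 0.06, -0.07, 0.06]
```

Emit:
{"fn": "send_rows", "kwargs": {"series": [[-14.1,16.6,0,0,0,0],[-14.1,16.6,0,0,0,0],[-14.1,16.6,0,0,0,0],[-14.1,16.6,0,0,0,0],[-14.1,16.6,0,0,0,0],[-14.1,16.6,0,0,0,0],[-14.1,16.6,0,0,0,0],[-14.1,16.6,0,0,0,0]]}}

```text
time_s: 2.15
position: [0.5806, -0.1248, 0.2503]
orientation: [[0.382, 0.924, 0.001], [0.924, -0.382, 0.001], [0.002, 0.001, -1.0]]
contact_force: [0.2, -0.1, 0.8]
finger_gap: 0.0002
```

```bash
python3 - <<'E'
from h import *
s=telemetry.state();R=np.array(s["orientation"])
p,d=snapshot("wrist");c=get_calibration("wrist")
W=np.eye(4);W[:3,:3]=R;W[:3,3]=s["position"]
np.savez("pics/w1.npz",p=p,d=d,T=W@np.array(c["mount"]))
cv2.imwrite("pics/w1.png",p[...,::-1]);print(s["position"])
E
```

```text
[ 0.5806 -0.1248  0.2503]
```

View pics/w1.png

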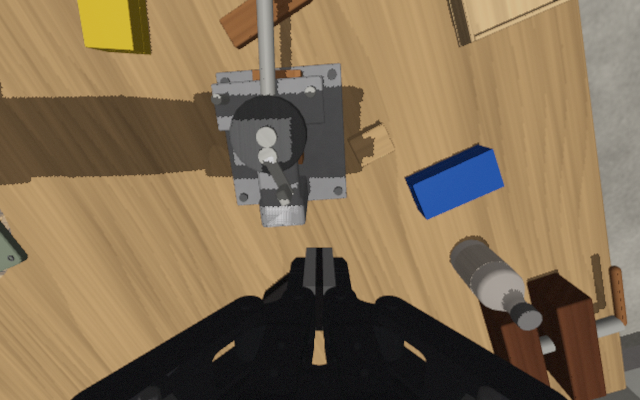

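The wrist view shows the stud at (266,136), the tab top at about (286,196) and the closed fingertips at about (320,250). I'll check these against the first fix.

```bash
python3 - <<'E'
from h import *
w=np.load("pics/w1.npz");c=get_calibration("wrist");t=get_calibration("top")
for n,u,z,tu in[("stud",(266,136),.154,(334.1,223.6)),("tab",(286,197),.178,(368.6,226.2))]:
    print(n,onplane(c,*u,z,w["T"]),bydepth(c,*u,w["d"][u[1],u[0]],w["T"]),tri(ray(c,*u,w["T"]),ray(t,*tu)))
print(row(hubpt(67.4,-.05,-.046),.162,67.4))
E
```

```text
stud [ 0.5569 -0.0609  0.154 ] [ 0.5567 -0.061   0.1532] (array([ 0.5552, -0.0619,  0.1457]), np.float64(0.0012516216387284478))
tab [ 0.5551 -0.1139  0.178 ] [ 0.5549 -0.1141  0.177 ] (array([ 0.5498, -0.1184,  0.1565]), np.float64(0.0022427254325041407))
[-0.16, -0.16, 8.84, 0.06, -0.09, 0.15]
```

Emit:
{"fn": "send_rows", "kwargs": {"series": [[-0.2,0,3,0,0,0],[-0.2,0,6,0,0,0],[-0.2,0,8.0,0,0,0],[-0.2,0,8.8,0,0,0],[-0.2,0,8.8,0,0,0]]}}

```text
time_s: 2.7
position: [0.579, -0.1251, 0.1614]
orientation: [[0.381, 0.925, -0.001], [0.925, -0.381, 0.002], [0.002, -0.001, -1.0]]
contact_force: [-0.4, 0.9, 0.1]
finger_gap: -0.0002
```

Emit:
{"fn": "send_rows", "kwargs": {"series": [[0,-0.2,0,0,0,0],[0,-0.5,0,0,0,0],[0,-0.7,0,0,0,0],[0,-1.0,0,0,0,0],[0,-1.2,0,0,0,0],[0,-1.5,0,0,0,0],[0,-1.7,0,0,0,0],[0,-1.9,0,0,0,0],[0,-1.9,0,0,0,0]]}}

```text
time_s: 3.6
position: [0.5612, -0.1177, 0.1614]
orientation: [[0.381, 0.925, -0.001], [0.925, -0.381, 0.002], [0.002, -0.002, -1.0]]
contact_force: [-0.8, -1.2, -0.6]
finger_gap: -0.0004
```

Emit:
{"fn": "send_rows", "kwargs": {"series": [[0,-0.2,0,0,0,0],[0,-0.4,0,0,0,0],[0,-0.6,0,0,0,0],[0,-0.8,0,0,0,0],[0,-1.0,0,0,0,0],[0,-1.2,0,0,0,0],[0,-1.4,0,0,0,0],[0,-1.6,0,0,0,0],[0,-1.6,0,0,0,0]]}}

```text
time_s: 4.5
position: [0.5461, -0.1115, 0.1614]
orientation: [[0.381, 0.925, -0.001], [0.925, -0.381, 0.002], [0.001, -0.002, -1.0]]
contact_force: [-0.1, 0.3, 0.6]
finger_gap: 0.0001
```

```bash
cat >> h.py <<'E'
def wshot(n):
    s=telemetry.state();p,d=snapshot("wrist");W=np.eye(4);W[:3,:3]=s["orientation"];W[:3,3]=s["position"]
    np.savez(f"pics/{n}.npz",p=p,d=d,T=W@np.array(get_calibration("wrist")["mount"]))
    cv2.imwrite(f"pics/{n}.png",p[...,::-1])
E
python3 -c "
from h import *
wshot('w2');print(telemetry.state()['contact_force'])"
```

```text
[ 0.4038  0.1426 -0.0422]
```

View pics/w2.png

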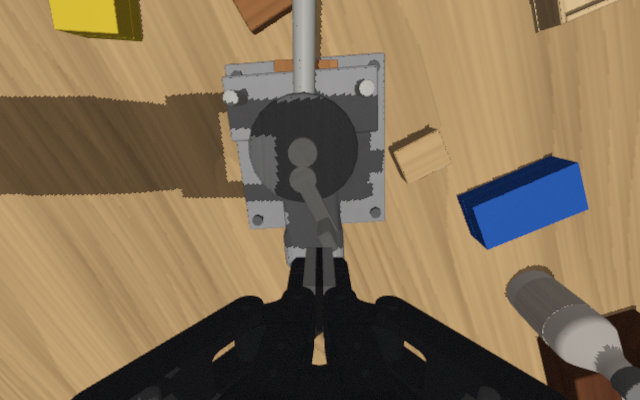

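Here the stud is at (302,152) and the lever's end is at about (328,235), still with its loosening slant, close to the fingertips at (320,250). I need numbers to see whether the finger is actually touching the tab.

```bash
python3 - <<'E'
from h import *
w=np.load("pics/w2.npz");c=get_calibration("wrist");T=w["T"];K=np.array(c["K"])
def proj(p):
    q=np.linalg.inv(T)@np.r_[p,1];return K[0,0]*q[0]/-q[2]+K[0,2],-K[1,1]*q[1]/-q[2]+K[1,2]
s=telemetry.state()
print("tcp",proj(s["position"]),"hub",proj([*HUB,.154]),"knobdir", [proj([*hubpt(67.4,x,0),.14]) for x in(.05,.09)])
print("tab loosen top/bot",proj([*hubpt(67.4,-.0496,-.0173),.178]),proj([*hubpt(67.4,-.0496,-.0173),.152]),"tab tight",proj([*hubpt(67.4,-.0496,.0173),.178]))
print("stud",onplane(c,302,152,.154,T))
for u in[(303,60),(304,80),(304,30)]: print(onplane(c,*u,.14,T))
print(w["d"][225:262:4,312:346:3])
cv2.imwrite("pics/w2c.png",cv2.resize(w["p"][130:300,230:400,::-1],None,fx=3.5,fy=3.5,interpolation=cv2.INTER_CUBIC))
E
```

```text
tcp (np.float64(317.91077959304596), np.float64(231.72841432197177)) hub (np.float64(300.9099171958102), np.float64(153.26829483808115)) knobdir [(np.float64(301.0165592031575), np.float64(67.71531959411772)), (np.float64(300.01504527963766), np.float64(-8.663638310810228))]
tab loosen top/bot (np.float64(328.8006272942844), np.float64(243.08560604503788)) (np.float64(327.63262268591416), np.float64(225.79354628484418)) tab tight (np.float64(270.90449490092107), np.float64(242.84340418202603))
stud [ 0.5564 -0.061   0.154 ]
[ 0.5775 -0.0118  0.14  ]
[ 0.5736 -0.0225  0.14  ]
[0.5845 0.0028 0.14  ]
[[0.2467 0.2468 0.1956 0.1935 0.1906 0.19   0.1939 0.2067 0.2478 0.2585
  0.3712 0.3723]
 [0.2492 0.2499 0.191  0.1881 0.1867 0.1849 0.1869 0.1983 0.209  0.2516
  0.2583 0.3747]
 [0.2495 0.2489 0.1847 0.1814 0.     0.1818 0.1831 0.1922 0.2497 0.2507
  0.2533 0.3748]
 [0.251  0.2503 0.1822 0.1817 0.182  0.1819 0.1812 0.1852 0.1958 0.25
  0.2535 0.3774]
 [0.2519 0.2527 0.2523 0.1827 0.1825 0.183  0.1826 0.1827 0.1882 0.2524
  0.2531 0.3788]
 [0.2533 0.2543 0.2533 0.1852 0.1833 0.1844 0.1833 0.184  0.185  0.2544
  0.2548 0.3812]
 [0.1513 0.1523 0.1513 0.1517 0.1514 0.1516 0.1517 0.1854 0.2528 0.2547
  0.2552 0.3815]
 [0.1477 0.1481 0.149  0.1473 0.148  0.1486 0.1479 0.2554 0.2553 0.255
  0.2559 0.3834]
 [0.1433 0.1438 0.1455 0.1436 0.1442 0.1446 0.1439 0.1521 0.1534 0.1518
  0.1523 0.3861]
 [0.141  0.1406 0.1405 0.1405 0.1413 0.1415 0.14   0.1476 0.1497 0.1479
  0.1482 0.1487]]
```

View pics/w2c.png

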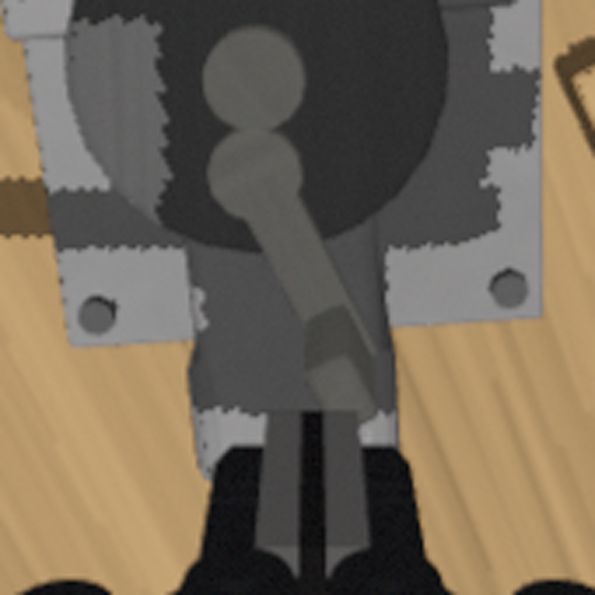

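By reported pose the finger should overlap the tab, but the wrist depth puts the visible fingertip about 45 mm behind the reported TCP and the tab hasn't moved. I'll check with the independent scene and top cameras.

```bash
python3 - <<'E'
from h import *
p,d=snapshot("scene");q,e=snapshot("top")
a=p[90:240,230:390,::-1]
cv2.imwrite("pics/s3.png",cv2.resize(a,None,fx=4,fy=4,interpolation=cv2.INTER_CUBIC));np.savez("pics/s3.npz",p=p,d=d)
s=get_calibration("scene")
def proj(c,P):
    q=np.linalg.inv(np.array(c["T"]))@np.r_[P,1];K=np.array(c["K"]);return K[0,0]*q[0]/-q[2]+K[0,2],-K[1,1]*q[1]/-q[2]+K[1,2]
pos=telemetry.state()["position"]
for dz in(0,.045): u,v=proj(s,pos+np.array([0,0,dz]));print((u,v),"crop",(u-230)*4,(v-90)*4)
E
```

```text
(np.float64(276.6000241164555), np.float64(200.09273139835682)) crop 186.4000964658219 440.3709255934273
(np.float64(274.5863013390748), np.float64(182.44003867522986)) crop 178.34520535629918 369.76015470091943
```

View pics/s3.png

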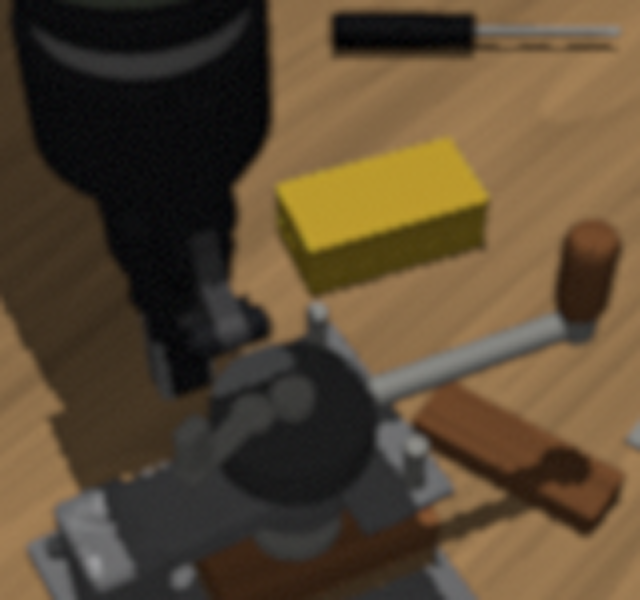

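The scene view shows the fingertip at crop (180,390), i.e. pixel (275,187), about 4 cm above the reported TCP at pixel (276.6,200). So both cameras agree that the real fingertips end about 4 cm short of the reported TCP. I'll pin the offset down, including with the gripper open.

```bash
python3 - <<'E'
from h import *
s=get_calibration("scene");d=np.load("pics/s3.npz")["d"]
for v in range(180,192,2): print(v,[bydepth(s,u,v,d[v,u]).round(3).tolist() for u in(272,275,278)])
M=np.array(get_calibration("wrist")["mount"]);c=get_calibration("wrist")
for n in("w2","wrist0","w1"):
    D=np.load(f"pics/{n}.npz")["d"]
    v,u=np.nonzero((D>0.05)&(D<.175)); o=np.c_[(u-c["K"][0][2])/c["K"][0][0],-(v-c["K"][1][2])/c["K"][1][1],-np.ones(len(u))]*D[v,u][:,None]
    t=o@M[:3,:3].T+M[:3,3]; k=t[:,2]>np.percentile(t[:,2],99)
    print(n,"max z",t[:,2].max(),np.percentile(t[:,2],[99,99.9]),"xy range of tip",t[k][:,:2].min(0),t[k][:,:2].max(0), "y width within 10mm of the tip",np.percentile(t[t[:,2]>t[:,2].max()-.012][:,1],[1,99]))
E
```

```text
180 [[0.568, -0.133, 0.25], [0.579, -0.137, 0.263], [0.59, -0.142, 0.276]]
182 [[0.551, -0.12, 0.22], [0.578, -0.137, 0.257], [0.559, -0.115, 0.221]]
184 [[0.55, -0.12, 0.213], [0.557, -0.12, 0.22], [0.559, -0.116, 0.218]]
186 [[0.55, -0.121, 0.209], [0.557, -0.121, 0.216], [0.558, -0.116, 0.212]]
188 [[0.55, -0.121, 0.205], [0.558, -0.121, 0.212], [0.435, -0.012, 0.003]]
190 [[0.427, -0.023, -0.001], [0.431, -0.018, -0.002], [0.437, -0.014, -0.001]]
w2 max z 0.021116709627015146 [-0.0512 -0.0438] xy range of tip [ 0.0062 -0.0129] [0.1354 0.0139] y width within 10mm of the tip [-0.0106 -0.0078]
wrist0 max z -0.02268019954672798 [-0.0577 -0.0528] xy range of tip [-0.0102 -0.0487] [0.0119 0.0693] y width within 10mm of the tip [0.0653 0.0693]
w1 max z -0.04177460739518374 [-0.0512 -0.0441] xy range of tip [ 0.0063 -0.0129] [0.0119 0.0139] y width within 10mm of the tip [-0.0125  0.0134]
```

Emit:
{"fn": "send_rows", "kwargs": {"series": [[0,1.2,0,0,0,0],[0,2.4,0,0,0,0],[0,3.4,0,0,0,0],[0,3.6,0,0,0,0],[0,3.6,0,0,0,0]]}}

```text
time_s: 5.15
position: [0.5802, -0.1256, 0.1611]
orientation: [[0.381, 0.925, -0.001], [0.925, -0.381, 0.002], [0.002, -0.002, -1.0]]
contact_force: [0.3, -0.1, -1.4]
finger_gap: -0.0002
```

Both views put the closed tip 43 mm behind the reported TCP, centred laterally and about ±13 mm wide. I'll lower by that much and push again.

Emit:
{"fn": "send_rows", "kwargs": {"series": [[0,0,1.5,0,0,0],[0,0,3,0,0,0],[0,0,4.1,0,0,0],[0,0,4.1,0,0,0]]}}

```text
time_s: 5.55
position: [0.5774, -0.1245, 0.1165]
orientation: [[0.381, 0.925, -0.008], [0.925, -0.381, 0.005], [0.001, -0.009, -1.0]]
contact_force: [-0.8, -0.3, -0.6]
finger_gap: 0.0006
```

Emit:
{"fn": "send_rows", "kwargs": {"series": [[0,-0.3,0,0,0,0],[0,-0.6,0,0,0,0],[0,-0.9,0,0,0,0],[0,-1.1,0,0,0,0],[0,-1.3,0,0,0,0],[0,-1.5,0,0,0,0],[0,-1.7,0,0,0,0],[0,-1.9,0,0,0,0],[0,-2.1,0,0,0,0],[0,-2.3,0,0,0,0],[0,-2.5,0,0,0,0],[0,-2.5,0,0,0,0]]}}

```text
time_s: 6.75
position: [0.5538, -0.1146, 0.1165]
orientation: [[0.381, 0.925, -0.008], [0.925, -0.381, 0.005], [0.001, -0.01, -1.0]]
contact_force: [0.2, -0.9, 0.4]
finger_gap: 0.0
```

```bash
python3 - <<'E'
from h import *
wshot("w4");w=np.load("pics/w4.npz");c=get_calibration("wrist")
g=w["d"];T=w["T"]
v,u=np.mgrid[100:300,220:400];D=g[100:300,220:400]
K=np.array(c["K"]);P=np.stack([(u-K[0,2])/K[0,0],-(v-K[1,2])/K[1,1],-np.ones(u.shape)],-1)*D[...,None]@T[:3,:3].T+T[:3,3]
a=np.radians(67.4);X=np.array([np.cos(a),np.sin(a)]);Y=np.array([-X[1],X[0]])
q=P[...,:2]-HUB;hx,hy=q@X,q@Y
m=(P[...,2]>.168)&(P[...,2]<.185)&(D>.01)&(hx<-.02)&(hx>-.08)
print("tab-height pts",m.sum(),np.percentile(hx[m],[2,50,98]),np.percentile(hy[m],[2,50,98]))
print(telemetry.state()["contact_force"])
E
```

```text
tab-height pts 1598 [-0.0549 -0.0424 -0.038 ] [-0.0328 -0.0148  0.0021]
[ 0.246   0.4019 -0.1471]
```

The tab is now being pushed: its far edge is at hub y ≈ +2 mm. I'll continue gently.

Emit:
{"fn": "send_rows", "kwargs": {"series": [[0,-0.2,0,0,0,0],[0,-0.4,0,0,0,0],[0,-0.6,0,0,0,0],[0,-0.8,0,0,0,0],[0,-1.0,0,0,0,0],[0,-1.1,0,0,0,0],[0,-1.2,0,0,0,0],[0,-1.3,0,0,0,0],[0,-1.3,0,0,0,0]]}}

```text
time_s: 7.7
position: [0.5418, -0.1093, 0.1167]
orientation: [[0.381, 0.925, -0.008], [0.925, -0.381, 0.006], [0.002, -0.01, -1.0]]
contact_force: [1.6, 1.2, -0.7]
finger_gap: 0.0003
```

Emit:
{"fn": "send_rows", "kwargs": {"series": [[0,-0.1,0,0,0,0],[0,-0.15,0,0,0,0],[0,-0.2,0,0,0,0],[0,-0.2,0,0,0,0]]}}

```text
time_s: 8.1
position: [0.5401, -0.1085, 0.1168]
orientation: [[0.381, 0.925, -0.008], [0.925, -0.381, 0.006], [0.002, -0.01, -1.0]]
contact_force: [2.1, 0.0, -0.9]
finger_gap: 0.0
```

```bash
python3 - <<'E'
from h import *
wshot("w5");w=np.load("pics/w5.npz")
cv2.imwrite("pics/w5c.png",cv2.resize(w["p"][60:300,220:420,::-1],None,fx=2.5,fy=2.5,interpolation=cv2.INTER_CUBIC))
print(telemetry.state()["contact_force"])
E
```

```text
[ 1.5353  0.0421 -0.4151]
```

View pics/w5c.png

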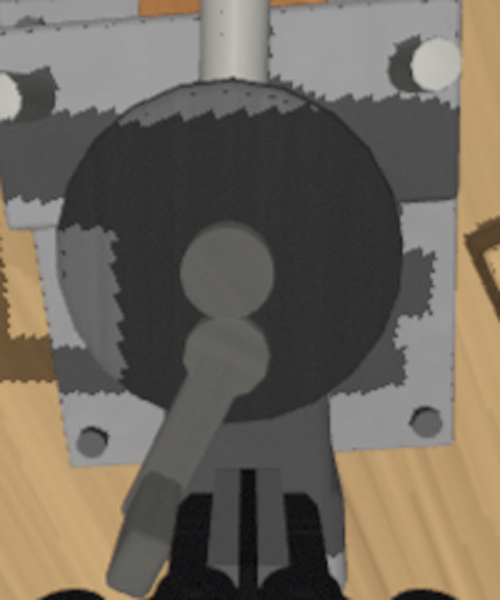

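The lever is now on the other side (pivot at crop (227,357), tab at (145,540)), slanting about 28°, the mirror of its start, with about 2 N on the tab. One more small push to seat it, then retreat.

Emit:
{"fn": "send_rows", "kwargs": {"series": [[0,-0.1,0,0,0,0],[0,-0.15,0,0,0,0],[0,-0.15,0,0,0,0],[0,-0.15,0,0,0,0]]}}

```text
time_s: 8.55
position: [0.5387, -0.108, 0.1169]
orientation: [[0.381, 0.925, -0.008], [0.925, -0.381, 0.006], [0.002, -0.01, -1.0]]
contact_force: [1.8, 0.2, -0.3]
finger_gap: -0.0001
```

Emit:
{"fn": "send_rows", "kwargs": {"series": [[0,0.8,0,0,0,0],[0,1.6,0,0,0,0],[0,1.6,-3,0,0,0],[0,1.6,-7,0,0,0],[0,1.6,-8,0,0,0],[0,1.6,-8,0,0,0]], "gripper": -0.1}}

```text
time_s: 9.15
position: [0.556, -0.1155, 0.1992]
orientation: [[0.381, 0.925, -0.004], [0.925, -0.381, 0.004], [0.002, -0.005, -1.0]]
contact_force: [-0.0, -0.1, 0.2]
finger_gap: 0.0386
```

```bash
python3 - <<'E'
from h import *
p,d=snapshot("top");np.savez("pics/t6.npz",p=p,d=d)
t=get_calibration("top");s=telemetry.state();print(s["finger_gap"])
# knob: brown blob at z~.19
K=np.array(t["K"]);T=np.array(t["T"]);v,u=np.mgrid[:400,:640]
P=np.stack([(u-K[0,2])/K[0,0],-(v-K[1,2])/K[1,1],-np.ones(u.shape)],-1)*d[...,None]@T[:3,:3].T+T[:3,3]
m=(abs(P[...,2]-.19)<.006)&(abs(P[...,0]-.61)<.05)&(abs(P[...,1]-.068)<.06)
k=P[m];c=(k.max(0)+k.min(0))/2;print("knob",m.sum(),np.median(k,0),c,np.ptp(k,0))
d_=c[:2]-HUB;a=np.degrees(np.arctan2(d_[1],d_[0]));print("yaw",a,"r",np.hypot(*d_))
print("tip z at TCP .165:",.165+.047, row(c[:2],.25,a))
cv2.imwrite("pics/t6c.png",cv2.resize(p[160:270,235:405,::-1],None,fx=4.6,fy=4.6,interpolation=cv2.INTER_CUBIC))
E
```

```text
0.03814701301241223
knob 178 [0.621  0.0612 0.1885] [0.6207 0.0617 0.1887] [0.0233 0.0221 0.0083]
yaw 62.09587297343248 r 0.1393651040127963
tip z at TCP .165: 0.21200000000000002 [18.86, -0.64, -5.27, -0.52, -0.08, 5.52]
```

Emit:
{"fn": "send_rows", "kwargs": {"series": [[4.8,-0.2,-1,-0.5,-0.1,2],[9.5,-0.4,-1,-0.5,-0.1,5.5],[14.2,-0.6,-1,-0.5,-0.1,5.5],[18.8,-0.6,-1,-0.5,-0.1,5.5],[18.9,-0.6,-1,-0.5,-0.1,5.5],[18.9,-0.6,-1,-0.5,-0.1,5.5]], "gripper": -0.2}}

```text
time_s: 9.8
position: [0.6195, 0.0631, 0.2044]
orientation: [[0.465, 0.885, -0.006], [0.885, -0.465, -0.001], [-0.003, -0.005, -1.0]]
contact_force: [-0.5, -0.7, 0.0]
finger_gap: 0.0346
```

```bash
python3 - <<'E'
from h import *
s=telemetry.state();print(s["position"],s["finger_gap"],row((.6207,.0617),.102,62.1))
wshot("w7");w=np.load("pics/w7.npz");c=get_calibration("wrist");D=w["d"];K=np.array(c["K"]);M=np.array(c["mount"])
v,u=np.mgrid[:400,:640];t=np.stack([(u-K[0,2])/K[0,0],-(v-K[1,2])/K[1,1],-np.ones(u.shape)],-1)*D[...,None]@M[:3,:3].T+M[:3,3]
f=(D>.03)&(t[...,2]<-.035)&(t[...,2]>-.065)&(abs(t[...,1])<.05)
for lo in(-.062,-.057,-.052,-.047,-.042):
    k=t[f&(t[...,2]>lo)&(t[...,2]<lo+.005)]
    if len(k): print(lo,len(k),"y",np.sort(k[:,1])[[0,-1]],"inner",k[k[:,1]<0][:,1].max() if (k[:,1]<0).any() else 0,k[k[:,1]>0][:,1].min() if (k[:,1]>0).any() else 0,"x",k[:,0].min(),k[:,0].max())
cv2.imwrite("pics/w7.png",w["p"][...,::-1])
E
```

```text
[0.6195 0.0631 0.2044] 0.03457519793440817 [-0.03, 0.22, 10.24, -0.26, 0.18, 0.16]
-0.062 429 y [-0.0304  0.0311] inner -0.01641657958339665 0.01737142610439677 x -0.010921792412416226 0.012063315375888145
-0.057 401 y [-0.0302  0.0313] inner -0.016436532342522136 0.017452177255555437 x -0.010046029782825372 0.012086556928365272
-0.052 361 y [-0.0304  0.031 ] inner -0.01642778529067601 0.017425285859756945 x -0.010603670089757045 0.012082922112198066
-0.047 174 y [-0.0271  0.0291] inner -0.01640706330122055 0.017436608156303383 x -0.010353346481196679 0.012184052621673089
-0.042 32 y [-0.0167  0.0177] inner -0.01650400075953826 0.017506499574032486 x -0.006982603326173342 0.010101065438209295
```

View pics/w7.png

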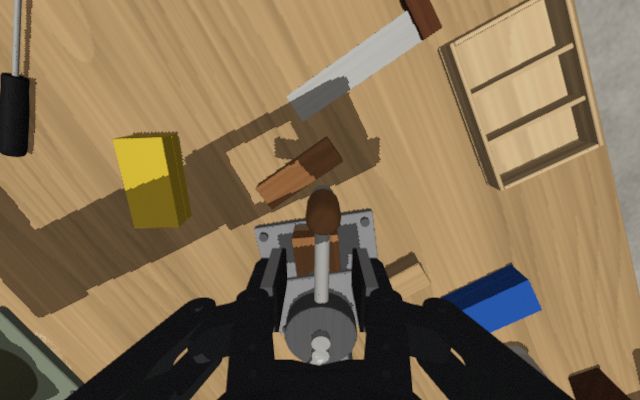

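The knob (322,212) sits centred between the jaws (about 278 and 362), with the jaw tips about 45 mm behind the TCP. I'll go down around it.

Emit:
{"fn": "send_rows", "kwargs": {"series": [[0,0.2,2,-0.3,0.2,0],[0,0.2,4,-0.3,0.2,0],[0,0.2,6,-0.3,0.2,0],[0,0.2,8,-0.3,0.2,0],[0,0.2,9.7,-0.3,0.2,0],[0,0.2,9.7,-0.3,0.2,0]]}}

```text
time_s: 10.45
position: [0.6171, 0.059, 0.1037]
orientation: [[0.469, 0.883, -0.007], [0.883, -0.469, -0.0], [-0.004, -0.006, -1.0]]
contact_force: [-0.3, 0.0, -0.0]
finger_gap: 0.0342
```

```bash
cat >> h.py <<'E'
def arc(deg_to,n,R=.1395,z=.107):
    s=telemetry.state();p=np.array(s["position"]);q=p[:2]-HUB;y0=np.degrees(np.arctan2(q[1],q[0]))
    f=np.array(s["contact_force"][:2]);a=np.radians(y0)
    print("t",s["time_s"],"yaw",round(y0,2),"r",np.hypot(*q).round(4),"z",p[2].round(4),"Fcw on tool",(f@[np.sin(a),-np.cos(a)]).round(2),"Frad",(f@[np.cos(a),np.sin(a)]).round(2))
    for b in np.linspace(y0,deg_to,n+1)[1:]: print([round(x,1) for x in row(hubpt(b,R,0),z,b,s)],",",end="")
    print()
E
python3 -c "
from h import *
arc(107,12)"
```

```text
t 10.45 yaw 62.95 r 0.1353 z 0.1037 Fcw on tool -0.25 Frad -0.12
[0.4, -0.9, -0.3, -0.4, 0.2, -4.6] ,[0.3, -1.8, -0.3, -0.4, 0.2, -8.3] ,[0.1, -2.7, -0.3, -0.4, 0.2, -11.9] ,[-0.1, -3.5, -0.3, -0.4, 0.2, -15.6] ,[-0.4, -4.4, -0.3, -0.4, 0.1, -19.3] ,[-0.7, -5.2, -0.3, -0.4, 0.1, -23.0] ,[-1.1, -6.0, -0.3, -0.4, 0.1, -26.6] ,[-1.5, -6.8, -0.3, -0.4, 0.1, -30.3] ,[-2.0, -7.6, -0.3, -0.4, 0.1, -34.0] ,[-2.5, -8.3, -0.3, -0.4, 0.1, -37.6] ,[-3.1, -9.0, -0.3, -0.4, 0.1, -41.3] ,[-3.7, -9.6, -0.2, -0.4, 0.1, -45.0] ,
```

Emit:
{"fn": "send_rows", "kwargs": {"series": [[0.4,-0.9,-0.3,-0.4,0.2,-4.6],[0.3,-1.8,-0.3,-0.4,0.2,-8.3],[0.1,-2.7,-0.3,-0.4,0.2,-11.9],[-0.1,-3.5,-0.3,-0.4,0.2,-15.6],[-0.4,-4.4,-0.3,-0.4,0.1,-19.3],[-0.7,-5.2,-0.3,-0.4,0.1,-23.0],[-1.1,-6.0,-0.3,-0.4,0.1,-26.6],[-1.5,-6.8,-0.3,-0.4,0.1,-30.3],[-2.0,-7.6,-0.3,-0.4,0.1,-34.0],[-2.5,-8.3,-0.3,-0.4,0.1,-37.6],[-3.1,-9.0,-0.3,-0.4,0.1,-41.3],[-3.7,-9.6,-0.2,-0.4,0.1,-45.0]]}}

```text
time_s: 11.65
position: [0.5157, 0.0704, 0.1078]
orientation: [[-0.294, 0.956, 0.003], [0.956, 0.294, 0.001], [-0.0, 0.003, -1.0]]
contact_force: [1.6, 1.0, 1.5]
finger_gap: 0.0345
```

```bash
python3 -c "
from h import *
arc(92,6)"
```

```text
t 11.65 yaw 106.8 r 0.1378 z 0.1078 Fcw on tool 1.78 Frad 0.5
[0.1, 0.6, 0.1, 0.2, 0.0, 2.7] ,[0.1, 1.2, 0.1, 0.2, -0.0, 5.2] ,[0.1, 1.8, 0.1, 0.2, -0.0, 7.7] ,[-0.1, 2.4, 0.1, 0.2, -0.0, 10.1] ,[-0.2, 3.0, 0.1, 0.2, -0.0, 12.6] ,[-0.3, 3.6, 0.1, 0.2, -0.0, 15.1] ,
```

Emit:
{"fn": "send_rows", "kwargs": {"series": [[0.1,0.6,0.1,0.2,0,2.7],[0.1,1.2,0.1,0.2,0,5.2],[0.1,1.8,0.1,0.2,0,7.7],[-0.1,2.4,0.1,0.2,0,10.1],[-0.2,3.0,0.1,0.2,0,12.6],[-0.3,3.6,0.1,0.2,0,15.1],[-0.3,3.6,0.1,0.2,0,15.1]]}}

```text
time_s: 12.35
position: [0.5518, 0.077, 0.1078]
orientation: [[-0.033, 0.999, 0.001], [0.999, 0.033, -0.0], [-0.0, 0.001, -1.0]]
contact_force: [-0.3, 0.3, 0.7]
finger_gap: 0.0339
```

```bash
python3 -c "
from h import *
arc(80,6)"
```

```text
t 12.35 yaw 91.52 r 0.1385 z 0.1078 Fcw on tool -0.28 Frad 0.3
[0.1, 0.5, 0.1, 0.1, 0.0, 2.3] ,[0.1, 0.9, 0.1, 0.1, 0.0, 4.2] ,[0.0, 1.4, 0.1, 0.1, 0.0, 6.1] ,[-0.0, 1.9, 0.1, 0.1, 0.0, 8.1] ,[-0.1, 2.3, 0.1, 0.1, 0.0, 10.0] ,[-0.2, 2.8, 0.1, 0.1, 0.0, 11.9] ,
```

Emit:
{"fn": "send_rows", "kwargs": {"series": [[0.1,0.5,0,0,0,2.3],[0.1,0.9,0,0,0,4.2],[0,1.4,0,0,0,6.1],[0,1.9,0,0,0,8.1],[-0.1,2.3,0,0,0,10],[-0.2,2.8,0,0,0,11.9]]}}

```text
time_s: 12.95
position: [0.5787, 0.0752, 0.1082]
orientation: [[0.175, 0.985, -0.001], [0.985, -0.175, -0.0], [-0.0, -0.001, -1.0]]
contact_force: [-3.4, 1.0, 1.5]
finger_gap: 0.0343
```

```bash
python3 -c "
from h import *
arc(68,6)"
```

```text
t 12.95 yaw 80.35 r 0.1387 z 0.1082 Fcw on tool -3.53 Frad 0.38
[0.1, 0.5, 0.1, -0.1, 0.0, 1.6] ,[0.1, 1.0, 0.1, -0.1, 0.0, 3.7] ,[0.0, 1.5, 0.1, -0.1, 0.0, 5.7] ,[-0.1, 2.0, 0.1, -0.1, 0.0, 7.8] ,[-0.1, 2.5, 0.1, -0.1, 0.0, 9.9] ,[-0.2, 3.0, 0.1, -0.1, 0.0, 11.9] ,
```

Driving now, at about 3.5 N.

Emit:
{"fn": "send_rows", "kwargs": {"series": [[0.1,0.5,0.1,0,0,1.6],[0.1,1.0,0.1,0,0,3.7],[0,1.5,0.1,0,0,5.7],[-0.1,2.0,0.1,0,0,7.8],[-0.1,2.5,0.1,0,0,9.9],[-0.2,3.0,0.1,0,0,11.9]]}}

```text
time_s: 13.55
position: [0.6072, 0.0679, 0.1074]
orientation: [[0.376, 0.927, -0.003], [0.927, -0.376, 0.0], [-0.001, -0.003, -1.0]]
contact_force: [-3.3, 1.5, 2.5]
finger_gap: 0.0343
```

```bash
python3 -c "
from h import *
arc(56,6)"
```

```text
t 13.55 yaw 68.22 r 0.1393 z 0.1074 Fcw on tool -3.58 Frad 0.15
[0.0, 0.5, 0.0, -0.2, 0.1, 1.8] ,[-0.0, 1.0, 0.0, -0.2, 0.1, 3.8] ,[-0.1, 1.5, 0.0, -0.2, 0.1, 5.8] ,[-0.1, 2.0, 0.0, -0.2, 0.1, 7.9] ,[-0.2, 2.5, 0.0, -0.2, 0.1, 9.9] ,[-0.3, 3.0, 0.0, -0.2, 0.1, 11.9] ,
```

Emit:
{"fn": "send_rows", "kwargs": {"series": [[0,0.5,0,-0.2,0.1,1.8],[0,1.0,0,-0.2,0.1,3.8],[-0.1,1.5,0,-0.2,0.1,5.8],[-0.1,2.0,0,-0.2,0.1,7.9],[-0.2,2.5,0,-0.2,0.1,9.9],[-0.3,3.0,0,-0.2,0.1,11.9]]}}

```text
time_s: 14.15
position: [0.6335, 0.0539, 0.1074]
orientation: [[0.56, 0.828, -0.0], [0.828, -0.56, 0.001], [0.001, -0.001, -1.0]]
contact_force: [-3.8, 2.5, 1.4]
finger_gap: 0.0341
```

```bash
python3 -c "
from h import *
arc(45,6)"
```

```text
t 14.15 yaw 55.93 r 0.1393 z 0.1074 Fcw on tool -4.55 Frad -0.03
[0.0, 0.4, 0.0, -0.0, -0.0, 1.8] ,[-0.0, 0.9, 0.0, -0.0, -0.0, 3.6] ,[-0.0, 1.3, 0.0, -0.0, -0.0, 5.5] ,[-0.1, 1.8, 0.0, -0.0, -0.0, 7.3] ,[-0.1, 2.2, 0.0, -0.0, -0.0, 9.1] ,[-0.2, 2.6, 0.0, -0.0, -0.0, 10.9] ,
```

Emit:
{"fn": "send_rows", "kwargs": {"series": [[0,0.4,0,0,0,1.8],[0,0.9,0,0,0,3.6],[0,1.3,0,0,0,5.5],[-0.1,1.8,0,0,0,7.3],[-0.1,1.8,0,0,0,7.3]]}}

```text
time_s: 14.65
position: [0.6486, 0.0424, 0.1075]
orientation: [[0.662, 0.749, 0.001], [0.749, -0.662, 0.001], [0.001, 0.0, -1.0]]
contact_force: [-2.4, 0.9, 1.6]
finger_gap: 0.034
```

```bash
python3 -c "
from h import *
arc(40,6)"
```

```text
t 14.65 yaw 48.14 r 0.1395 z 0.1075 Fcw on tool -2.37 Frad -0.96
[-0.0, 0.3, 0.1, 0.0, -0.1, 1.8] ,[-0.0, 0.7, 0.1, -0.0, -0.1, 3.1] ,[-0.0, 1.0, 0.1, -0.0, -0.1, 4.5] ,[-0.1, 1.3, 0.1, -0.0, -0.1, 5.8] ,[-0.1, 1.6, 0.1, -0.0, -0.1, 7.2] ,[-0.1, 2.0, 0.1, -0.0, -0.1, 8.5] ,
```

Emit:
{"fn": "send_rows", "kwargs": {"series": [[0,0.3,0,0,0,1.8],[0,0.7,0,0,0,3.1],[0,1.0,0,0,0,4.5],[-0.1,1.3,0,0,0,5.8],[-0.1,1.6,0,0,0,7.2],[-0.1,2.0,0,0,0,8.5]]}}

```text
time_s: 15.25
position: [0.663, 0.0283, 0.1075]
orientation: [[0.767, 0.642, 0.001], [0.642, -0.767, 0.001], [0.001, -0.0, -1.0]]
contact_force: [-2.0, 2.0, 2.0]
finger_gap: 0.0345
```

```bash
python3 -c "
from h import *
arc(74,9);arc(108,18)"
```

```text
t 15.25 yaw 39.88 r 0.1401 z 0.1075 Fcw on tool -2.83 Frad -0.31
[-0.1, -0.9, 0.1, -0.0, -0.1, -3.7] ,[-0.2, -1.8, 0.1, -0.0, -0.1, -7.5] ,[-0.3, -2.8, 0.1, -0.0, -0.1, -11.3] ,[-0.5, -3.6, 0.1, -0.0, -0.1, -15.1] ,[-0.8, -4.5, 0.1, -0.0, -0.1, -18.9] ,[-1.1, -5.4, 0.1, -0.0, -0.1, -22.7] ,[-1.5, -6.2, 0.1, -0.0, -0.1, -26.5] ,[-2.0, -7.0, 0.1, -0.0, -0.1, -30.3] ,[-2.5, -7.8, 0.1, 0.0, -0.1, -34.1] ,
t 15.25 yaw 39.88 r 0.1401 z 0.1075 Fcw on tool -2.83 Frad -0.31
[-0.1, -0.9, 0.1, -0.0, -0.1, -3.7] ,[-0.2, -1.8, 0.1, -0.0, -0.1, -7.5] ,[-0.3, -2.8, 0.1, -0.0, -0.1, -11.3] ,[-0.5, -3.6, 0.1, -0.0, -0.1, -15.1] ,[-0.8, -4.5, 0.1, -0.0, -0.1, -18.9] ,[-1.1, -5.4, 0.1, -0.0, -0.1, -22.6] ,[-1.5, -6.2, 0.1, -0.0, -0.1, -26.4] ,[-2.0, -7.0, 0.1, -0.0, -0.1, -30.2] ,[-2.5, -7.8, 0.1, 0.0, -0.1, -34.0] ,[-3.0, -8.6, 0.1, 0.0, -0.1, -37.8] ,[-3.6, -9.3, 0.1, 0.0, -0.1, -41.6] ,[-4.2, -9.9, 0.1, 0.0, -0.1, -45.4] ,[-4.9, -10.6, 0.1, 0.0, -0.1, -49.1] ,[-5.6, -11.1, 0.0, 0.0, -0.1, -52.9] ,[-6.3, -11.7, 0.0, 0.0, -0.1, -56.7] ,[-7.1, -12.2, 0.0, 0.0, -0.1, -60.5] ,[-8.0, -12.6, 0.0, 0.0, -0.1, -64.3] ,[-8.8, -12.9, 0.0, 0.0, -0.1, -68.1] ,
```

Emit:
{"fn": "send_rows", "kwargs": {"series": [[-0.1,-0.9,0.1,0,-0.1,-3.7],[-0.2,-1.8,0.1,0,-0.1,-7.5],[-0.3,-2.8,0.1,0,-0.1,-11.3],[-0.5,-3.6,0.1,0,-0.1,-15.1],[-0.8,-4.5,0.1,0,-0.1,-18.9],[-1.1,-5.4,0.1,0,-0.1,-22.6],[-1.5,-6.2,0.1,0,-0.1,-26.4],[-2.0,-7.0,0.1,0,-0.1,-30.2],[-2.5,-7.8,0.1,0,-0.1,-34.0],[-3.0,-8.6,0.1,0,-0.1,-37.8],[-3.6,-9.3,0.1,0,-0.1,-41.6],[-4.2,-9.9,0.1,0,-0.1,-45.4]]}}

```text
time_s: 16.45
position: [0.5688, 0.0765, 0.1068]
orientation: [[0.08, 0.997, 0.004], [0.997, -0.08, -0.002], [-0.002, 0.004, -1.0]]
contact_force: [0.9, 0.1, -1.1]
finger_gap: 0.0344
```

```bash
python3 -c "
from h import *
arc(107,6)"
```

```text
t 16.45 yaw 84.49 r 0.1386 z 0.1068 Fcw on tool 0.86 Frad 0.15
[0.1, -0.9, -0.0, 0.2, 0.1, -2.8] ,[0.0, -1.8, -0.0, 0.2, 0.1, -6.6] ,[-0.1, -2.7, -0.0, 0.2, 0.1, -10.3] ,[-0.3, -3.6, -0.0, 0.2, 0.1, -14.1] ,[-0.6, -4.5, -0.0, 0.2, 0.1, -17.8] ,[-0.9, -5.3, -0.0, 0.2, 0.1, -21.6] ,
```

Emit:
{"fn": "send_rows", "kwargs": {"series": [[0.1,-0.9,0,0.2,0.1,-2.8],[0,-1.8,0,0.2,0.1,-6.6],[-0.1,-2.7,0,0.2,0.1,-10.3],[-0.3,-3.6,0,0.2,0.1,-14.1],[-0.6,-4.5,0,0.2,0.1,-17.8],[-0.9,-5.3,0,0.2,0.1,-21.6],[-0.9,-5.3,0,0.2,0.1,-21.6]]}}

```text
time_s: 17.15
position: [0.5157, 0.0708, 0.1069]
orientation: [[-0.292, 0.957, 0.002], [0.957, 0.292, -0.002], [-0.002, 0.001, -1.0]]
contact_force: [-1.0, -0.4, -0.3]
finger_gap: 0.0342
```

```bash
python3 -c "
from h import *
arc(92,6)"
```

```text
t 17.15 yaw 106.75 r 0.1382 z 0.1069 Fcw on tool -1.06 Frad -0.11
[0.1, 0.6, -0.0, 0.1, 0.1, 2.7] ,[0.1, 1.2, -0.0, 0.1, 0.1, 5.1] ,[0.0, 1.8, -0.0, 0.1, 0.1, 7.6] ,[-0.1, 2.4, -0.0, 0.1, 0.1, 10.0] ,[-0.2, 3.0, -0.0, 0.1, 0.1, 12.5] ,[-0.3, 3.5, 0.0, 0.1, 0.1, 14.9] ,
```

Emit:
{"fn": "send_rows", "kwargs": {"series": [[0.1,0.6,0,0.1,0.1,2.7],[0.1,1.2,0,0.1,0.1,5.1],[0,1.8,0,0.1,0.1,7.6],[-0.1,2.4,0,0.1,0.1,10],[-0.2,3.0,0,0.1,0.1,12.5],[-0.3,3.5,0,0.1,0.1,14.9]]}}

```text
time_s: 17.75
position: [0.5504, 0.0776, 0.1071]
orientation: [[-0.032, 0.999, -0.001], [0.999, 0.032, -0.001], [-0.001, -0.001, -1.0]]
contact_force: [-2.9, -0.1, 2.4]
finger_gap: 0.0341
```

```bash
python3 -c "
from h import *
arc(80,6)"
```

```text
t 17.75 yaw 92.11 r 0.1392 z 0.1071 Fcw on tool -2.93 Frad 0.01
[0.0, 0.5, 0.0, -0.1, 0.1, 1.7] ,[-0.0, 1.0, 0.0, -0.1, 0.1, 3.8] ,[-0.0, 1.5, 0.0, -0.1, 0.1, 5.8] ,[-0.1, 2.0, 0.0, -0.1, 0.1, 7.8] ,[-0.2, 2.5, 0.0, -0.1, 0.1, 9.8] ,[-0.3, 2.9, 0.0, -0.1, 0.1, 11.8] ,
```

Engaged at about 3 N. Continuing.

Emit:
{"fn": "send_rows", "kwargs": {"series": [[0,0.5,0,0,0.1,1.7],[0,1.0,0,0,0.1,3.8],[0,1.5,0,0,0.1,5.8],[-0.1,2.0,0,0,0.1,7.8],[-0.2,2.5,0,0,0.1,9.8],[-0.2,2.5,0,0,0.1,9.8]]}}

```text
time_s: 18.35
position: [0.5761, 0.0761, 0.107]
orientation: [[0.141, 0.99, -0.001], [0.99, -0.141, 0.0], [0.0, -0.001, -1.0]]
contact_force: [-3.5, 0.6, 1.4]
finger_gap: 0.0345
```

```bash
python3 -c "
from h import *
arc(70,6)"
```

```text
t 18.35 yaw 81.48 r 0.1391 z 0.107 Fcw on tool -3.58 Frad 0.06
[0.0, 0.5, 0.0, -0.1, -0.0, 2.4] ,[0.0, 0.9, 0.0, -0.1, -0.0, 4.3] ,[-0.0, 1.4, 0.0, -0.1, 0.0, 6.2] ,[-0.1, 1.9, 0.0, -0.1, 0.0, 8.1] ,[-0.2, 2.3, -0.0, -0.1, 0.0, 10.0] ,[-0.3, 2.8, -0.0, -0.1, 0.0, 11.9] ,
```

Emit:
{"fn": "send_rows", "kwargs": {"series": [[0,0.5,0,0,0,2.4],[0,0.9,0,0,0,4.3],[0,1.4,0,0,0,6.2],[-0.1,1.9,0,0,0,8.1],[-0.1,2.1,0,0,0,9],[-0.1,2.1,0,0,0,9]]}}

```text
time_s: 18.95
position: [0.5968, 0.0721, 0.1069]
orientation: [[0.294, 0.956, -0.001], [0.956, -0.294, 0.0], [-0.0, -0.001, -1.0]]
contact_force: [-2.9, 1.2, 1.2]
finger_gap: 0.0344
```

```bash
python3 -c "
from h import *
arc(62,6)"
```

```text
t 18.95 yaw 72.83 r 0.1398 z 0.1069 Fcw on tool -3.18 Frad 0.3
[-0.0, 0.4, -0.0, -0.1, 0.0, 1.9] ,[-0.1, 0.9, -0.0, -0.1, 0.0, 3.7] ,[-0.1, 1.3, -0.0, -0.1, 0.0, 5.5] ,[-0.1, 1.8, -0.0, -0.1, 0.0, 7.3] ,[-0.2, 2.2, -0.0, -0.1, 0.0, 9.1] ,[-0.3, 2.6, -0.0, -0.1, 0.0, 10.9] ,
```

Emit:
{"fn": "send_rows", "kwargs": {"series": [[0,0.4,0,0,0,1.9],[-0.1,0.9,0,0,0,3.7],[-0.1,1.3,0,0,0,5.5],[-0.1,1.8,0,0,0,7.3],[-0.2,2.2,0,0,0,9.1],[-0.2,2.2,0,0,0,9.1]]}}

```text
time_s: 19.55
position: [0.6179, 0.0634, 0.1068]
orientation: [[0.442, 0.897, -0.0], [0.897, -0.442, 0.0], [-0.0, -0.0, -1.0]]
contact_force: [-1.6, 1.7, 1.5]
finger_gap: 0.0341
```

```bash
python3 -c "
from h import *
arc(54,6)"
```

```text
t 19.55 yaw 63.43 r 0.1396 z 0.1068 Fcw on tool -2.25 Frad 0.83
[-0.0, 0.4, -0.0, -0.0, 0.0, 1.9] ,[-0.0, 0.8, -0.0, -0.0, 0.0, 3.5] ,[-0.1, 1.1, -0.0, -0.0, 0.0, 5.0] ,[-0.1, 1.5, -0.0, -0.0, 0.0, 6.6] ,[-0.1, 1.9, -0.0, -0.0, 0.0, 8.2] ,[-0.2, 2.3, -0.0, -0.0, 0.0, 9.7] ,
```

Emit:
{"fn": "send_rows", "kwargs": {"series": [[0,0.4,0,0,0,1.9],[0,0.8,0,0,0,3.5],[-0.1,1.1,0,0,0,5],[-0.1,1.5,0,0,0,6.6],[-0.1,1.9,0,0,0,8.2],[-0.1,1.9,0,0,0,8.2]]}}

```text
time_s: 20.15
position: [0.6351, 0.0539, 0.1068]
orientation: [[0.567, 0.824, 0.0], [0.824, -0.567, 0.0], [0.0, 0.0, -1.0]]
contact_force: [-2.8, 3.1, 1.0]
finger_gap: 0.0343
```

```bash
python3 -c "
from h import *
arc(48,6)"
```

```text
t 20.15 yaw 55.38 r 0.1402 z 0.1068 Fcw on tool -4.04 Frad 0.94
[-0.1, 0.3, -0.0, 0.0, -0.0, 1.3] ,[-0.1, 0.6, -0.0, 0.0, -0.0, 2.6] ,[-0.1, 0.9, -0.0, 0.0, -0.0, 3.8] ,[-0.1, 1.2, -0.0, 0.0, -0.0, 5.0] ,[-0.1, 1.5, -0.0, 0.0, -0.0, 6.2] ,[-0.2, 1.8, -0.0, 0.0, -0.0, 7.5] ,
```

Emit:
{"fn": "send_rows", "kwargs": {"series": [[0,0.3,0,0,0,1.3],[-0.1,0.6,0,0,0,2.6],[-0.1,0.9,0,0,0,3.8],[-0.1,1.2,0,0,0,5],[-0.1,1.2,0,0,0,5]]}}

```text
time_s: 20.65
position: [0.6448, 0.046, 0.1068]
orientation: [[0.637, 0.771, 0.001], [0.771, -0.637, 0.0], [0.0, 0.0, -1.0]]
contact_force: [-3.6, 2.4, 1.9]
finger_gap: 0.034
```

```bash
python3 -c "
from h import *
arc(42,6)"
```

```text
t 20.65 yaw 50.26 r 0.1398 z 0.1068 Fcw on tool -4.28 Frad -0.42
[-0.0, 0.3, -0.0, 0.0, -0.0, 1.5] ,[-0.0, 0.7, -0.0, 0.0, -0.0, 2.9] ,[-0.1, 1.0, -0.0, 0.0, -0.0, 4.3] ,[-0.1, 1.3, -0.0, 0.0, -0.0, 5.7] ,[-0.1, 1.7, -0.0, 0.0, -0.0, 7.0] ,[-0.2, 2.0, -0.0, 0.0, -0.0, 8.4] ,
```

Emit:
{"fn": "send_rows", "kwargs": {"series": [[0,0.3,0,0,0,1.5],[0,0.7,0,0,0,2.9],[-0.1,1.0,0,0,0,4.3],[-0.1,1.2,0,0,0,5],[-0.1,1.2,0,0,0,5]]}}

```text
time_s: 21.15
position: [0.6535, 0.0375, 0.1068]
orientation: [[0.702, 0.712, 0.0], [0.712, -0.702, 0.001], [0.0, -0.0, -1.0]]
contact_force: [-4.0, 3.3, 2.5]
finger_gap: 0.0342
```

```bash
python3 -c "
from h import *
arc(39,5)
import time
print([np.round(telemetry.state()['contact_force'],1).tolist() for _ in range(3)])"
```

```text
t 21.15 yaw 45.31 r 0.1393 z 0.1068 Fcw on tool -5.19 Frad -0.42
[0.0, 0.3, -0.0, -0.0, -0.0, 1.3] ,[0.0, 0.6, -0.0, -0.0, -0.0, 2.6] ,[-0.0, 0.9, -0.0, -0.0, -0.0, 3.9] ,[-0.0, 1.2, -0.0, -0.0, -0.0, 5.1] ,[-0.1, 1.5, -0.0, -0.0, -0.0, 6.4] ,
[[-4.0, 3.3, 2.5], [-4.0, 3.3, 2.5], [-4.0, 3.3, 2.5]]
```

The force is ramping (4.0, 4.3, 5.2 N), so the foot has begun to bear, but the stop pin is near. I'll click back one tooth for a clean finishing stroke.

```bash
python3 -c "
from h import *
arc(88,12)"
```

```text
t 21.15 yaw 45.31 r 0.1393 z 0.1068 Fcw on tool -5.19 Frad -0.42
[-0.0, -0.9, -0.0, -0.0, -0.0, -3.5] ,[-0.1, -1.7, -0.0, -0.0, -0.0, -7.0] ,[-0.2, -2.6, -0.0, -0.0, -0.0, -10.6] ,[-0.4, -3.4, -0.0, -0.0, -0.0, -14.2] ,[-0.6, -4.3, -0.0, -0.0, -0.0, -17.7] ,[-0.9, -5.1, -0.0, -0.0, -0.0, -21.3] ,[-1.3, -5.9, -0.0, -0.0, -0.0, -24.8] ,[-1.7, -6.7, -0.0, -0.0, -0.0, -28.4] ,[-2.1, -7.4, -0.0, -0.0, -0.0, -31.9] ,[-2.6, -8.1, -0.0, -0.0, -0.0, -35.5] ,[-3.1, -8.8, -0.0, -0.0, -0.0, -39.1] ,[-3.7, -9.5, -0.0, -0.0, -0.0, -42.6] ,
```

Emit:
{"fn": "send_rows", "kwargs": {"series": [[0,-0.9,0,0,0,-3.5],[-0.1,-1.7,0,0,0,-7],[-0.2,-2.6,0,0,0,-10.6],[-0.4,-3.4,0,0,0,-14.2],[-0.6,-4.3,0,0,0,-17.7],[-0.9,-5.1,0,0,0,-21.3],[-1.3,-5.9,0,0,0,-24.8],[-1.7,-6.7,0,0,0,-28.4],[-2.1,-7.4,0,0,0,-31.9],[-2.6,-8.1,0,0,0,-35.5],[-3.1,-8.8,0,0,0,-39.1],[-3.7,-9.5,0,0,0,-42.6]]}}

```text
time_s: 22.35
position: [0.5616, 0.0765, 0.1072]
orientation: [[0.033, 0.999, 0.004], [0.999, -0.033, -0.002], [-0.002, 0.005, -1.0]]
contact_force: [1.2, 0.2, -0.9]
finger_gap: 0.0339
```

```bash
python3 -c "
from h import *
arc(76,5)"
```

```text
t 22.35 yaw 87.47 r 0.1382 z 0.1072 Fcw on tool 1.2 Frad 0.22
[0.1, 0.6, 0.0, 0.3, 0.1, 2.9] ,[0.1, 1.1, 0.0, 0.3, 0.1, 5.2] ,[0.0, 1.7, 0.0, 0.3, 0.1, 7.5] ,[-0.1, 2.2, 0.0, 0.3, 0.1, 9.8] ,[-0.2, 2.8, 0.0, 0.3, 0.1, 12.1] ,
```

Emit:
{"fn": "send_rows", "kwargs": {"series": [[0.1,0.6,0,0.3,0.1,2.9],[0.1,1.1,0,0.3,0.1,5.2],[0,1.7,0,0.3,0.1,7.5],[-0.1,2.2,0,0.3,0.1,9.8],[-0.2,2.8,0,0.3,0.1,12.1],[-0.2,2.8,0,0.3,0.1,12.1]]}}

```text
time_s: 22.95
position: [0.5897, 0.0727, 0.1073]
orientation: [[0.243, 0.97, -0.001], [0.97, -0.243, -0.0], [-0.0, -0.001, -1.0]]
contact_force: [-3.5, 1.3, 2.7]
finger_gap: 0.0344
```

```bash
python3 -c "
from h import *
arc(66,4)"
```

```text
t 22.95 yaw 75.71 r 0.1385 z 0.1073 Fcw on tool -3.7 Frad 0.41
[0.1, 0.6, 0.0, -0.1, 0.0, 2.7] ,[0.1, 1.2, 0.0, -0.1, 0.0, 5.1] ,[-0.0, 1.8, 0.0, -0.1, 0.0, 7.5] ,[-0.1, 2.4, 0.0, -0.1, 0.0, 9.9] ,
```

Now I take small steps.

Emit:
{"fn": "send_rows", "kwargs": {"series": [[0,0.3,0,0,0,1.4],[0,0.6,0,0,0,2.6],[0,0.8,0,0,0,3.4],[0,0.8,0,0,0,3.4]]}}

```text
time_s: 23.35
position: [0.5958, 0.0711, 0.1071]
orientation: [[0.299, 0.954, -0.004], [0.954, -0.299, 0.0], [-0.001, -0.004, -1.0]]
contact_force: [-8.0, 2.6, 4.5]
finger_gap: 0.0341
```

```bash
python3 -c "
from h import *
arc(66,4)"
```

```text
t 23.35 yaw 73.08 r 0.1386 z 0.1071 Fcw on tool -8.38 Frad 0.2
[0.1, 0.4, 0.0, -0.2, 0.1, 1.3] ,[0.1, 0.9, 0.0, -0.2, 0.1, 3.0] ,[0.1, 1.3, 0.0, -0.2, 0.1, 4.8] ,[0.0, 1.7, 0.0, -0.2, 0.1, 6.6] ,
```

Emit:
{"fn": "send_rows", "kwargs": {"series": [[0,0.2,0,0,0,0.8],[0,0.35,0,0,0,1.4],[0,0.35,0,0,0,1.4]]}}

```text
time_s: 23.65
position: [0.5972, 0.0705, 0.107]
orientation: [[0.322, 0.947, -0.008], [0.947, -0.322, 0.001], [-0.002, -0.008, -1.0]]
contact_force: [-7.4, 3.3, 5.1]
finger_gap: 0.0344
```

```bash
python3 -c "
from h import *
arc(69,4)"
```

```text
t 23.65 yaw 72.46 r 0.1384 z 0.107 Fcw on tool -8.03 Frad 0.96
[0.1, 0.2, -0.0, -0.5, 0.1, -0.4] ,[0.1, 0.4, -0.0, -0.5, 0.1, 0.5] ,[0.1, 0.6, -0.0, -0.5, 0.1, 1.4] ,[0.1, 0.8, -0.0, -0.5, 0.1, 2.2] ,
```

Emit:
{"fn": "send_rows", "kwargs": {"series": [[0,0.2,0,0,0,0],[0,0.4,0,0,0,0.4],[0,0.6,0,0,0,0.8],[0,0.6,0,0,0,0.8]]}}

```text
time_s: 24.05
position: [0.6005, 0.0695, 0.1069]
orientation: [[0.334, 0.942, -0.013], [0.942, -0.334, 0.002], [-0.002, -0.013, -1.0]]
contact_force: [-9.9, 4.4, 6.5]
finger_gap: 0.0342
```

```bash
python3 -c "
from h import *
arc(69,4)"
```

```text
t 24.05 yaw 71.05 r 0.1385 z 0.1069 Fcw on tool -10.79 Frad 0.96
[0.1, 0.1, -0.0, -0.8, 0.1, -0.1] ,[0.1, 0.2, -0.0, -0.8, 0.1, 0.4] ,[0.1, 0.4, -0.0, -0.8, 0.1, 0.9] ,[0.1, 0.5, -0.0, -0.8, 0.1, 1.5] ,
```

Emit:
{"fn": "send_rows", "kwargs": {"series": [[0,0.2,0,-0.5,0,0],[0,0.4,0,-0.5,0,0.3],[0,0.5,0,-0.5,0,0.5],[0,0.5,0,-0.5,0,0.5]]}}

```text
time_s: 24.45
position: [0.6025, 0.0691, 0.1069]
orientation: [[0.342, 0.94, -0.011], [0.94, -0.342, 0.001], [-0.003, -0.01, -1.0]]
contact_force: [-9.1, 4.8, 6.8]
finger_gap: 0.0339
```

```bash
python3 -c "
from h import *
arc(69,4);print(telemetry.state()['joints'])"
```

```text
t 24.45 yaw 70.21 r 0.1388 z 0.1069 Fcw on tool -10.22 Frad 1.4
[0.1, 0.1, -0.0, -0.6, 0.2, 0.1] ,[0.1, 0.1, -0.0, -0.6, 0.2, 0.4] ,[0.1, 0.2, -0.0, -0.6, 0.2, 0.7] ,[0.1, 0.3, -0.0, -0.6, 0.2, 1.0] ,
[-1.6543 20.5479 87.8567  0.0377 72.2092 18.3056]
```

Emit:
{"fn": "send_rows", "kwargs": {"series": [[0,0.2,0,0,0,0],[0,0.4,0,-0.3,0,0.3],[0,0.6,0,-0.5,0,0.6],[0,0.65,0,-0.5,0,0.8],[0,0.65,0,-0.5,0,0.8]]}}

```text
time_s: 24.95
position: [0.6053, 0.0683, 0.1069]
orientation: [[0.354, 0.935, -0.009], [0.935, -0.354, -0.0], [-0.003, -0.009, -1.0]]
contact_force: [-11.2, 4.8, 7.8]
finger_gap: 0.0343
```

```bash
python3 -c "
from h import *
arc(67,4)"
```

```text
t 24.95 yaw 69.0 r 0.139 z 0.1069 Fcw on tool -12.17 Frad 0.44
[0.1, 0.1, -0.0, -0.5, 0.2, 0.8] ,[0.1, 0.2, -0.0, -0.5, 0.2, 1.3] ,[0.0, 0.4, -0.0, -0.5, 0.2, 1.8] ,[0.0, 0.5, -0.0, -0.5, 0.2, 2.3] ,
```

Emit:
{"fn": "send_rows", "kwargs": {"series": [[0,0.3,0,0,0,0],[0,0.5,0,-0.3,0,0.3],[0,0.7,0,-0.4,0,0.6],[0,0.7,0,-0.4,0,0.6],[0,0.7,0,-0.4,0,0.6],[0,0.7,0,-0.4,0,0.6]]}}

```text
time_s: 25.55
position: [0.608, 0.0674, 0.1069]
orientation: [[0.362, 0.932, -0.01], [0.932, -0.362, -0.0], [-0.004, -0.01, -1.0]]
contact_force: [-12.0, 5.1, 7.7]
finger_gap: 0.0343
```

```bash
python3 -c "
from h import *
arc(67,4);print(telemetry.state()['contact_force'])"
```

```text
t 25.55 yaw 67.83 r 0.1392 z 0.1069 Fcw on tool -13.05 Frad 0.15
[0.0, 0.1, -0.0, -0.5, 0.2, 1.1] ,[0.0, 0.1, -0.0, -0.5, 0.2, 1.4] ,[0.0, 0.1, -0.0, -0.5, 0.2, 1.6] ,[0.0, 0.2, -0.0, -0.5, 0.2, 1.8] ,
[-12.026    5.0664   7.7432]
```

The pull reads 12–13 N, which corresponds to a bend of about 0.07 rad, and it was held for over 0.5 s. Now I unload gently to mid-play.

Emit:
{"fn": "send_rows", "kwargs": {"series": [[0,-0.2,0,0.2,0,-1],[0,-0.5,0,0.4,0,-2],[0,-0.8,0,0.5,0,-3.5],[0,-1.1,0,0.5,0,-5],[0,-1.4,0,0.5,0,-5],[0,-1.4,0,0.5,0,-5],[0,-1.4,0,0.5,0,-5]]}}

```text
time_s: 26.25
position: [0.5936, 0.0725, 0.1069]
orientation: [[0.279, 0.96, -0.021], [0.96, -0.279, 0.002], [-0.004, -0.021, -1.0]]
contact_force: [-5.8, 1.8, 2.8]
finger_gap: 0.0341
```

```bash
python3 - <<'E'
from h import *
arc(73,2)
wshot("w9");w=np.load("pics/w9.npz")
cv2.imwrite("pics/w9.png",w["p"][...,::-1])
c=get_calibration("wrist");D=w["d"];K=np.array(c["K"]);M=np.array(c["mount"])
v,u=np.mgrid[:400,:640];t=np.stack([(u-K[0,2])/K[0,0],-(v-K[1,2])/K[1,1],-np.ones(u.shape)],-1)*D[...,None]@M[:3,:3].T+M[:3,3]
z=telemetry.state()["position"][2]
h=w["p"].astype(int);br=(h[...,0]>h[...,2]*1.5)&(D>.03)&(abs(t[...,2]-(z-.185))<.012)&(abs(t[...,1])<.04)
print("knob y in tool",br.sum(),np.percentile(t[br][:,1],[2,50,98]) if br.any() else None,"x",np.percentile(t[br][:,0],[2,98]) if br.any() else None)
E
```

```text
t 26.25 yaw 74.11 r 0.1393 z 0.1069 Fcw on tool -6.06 Frad 0.16
[0.0, 0.1, -0.0, -1.2, 0.2, 0.3] ,[0.0, 0.3, -0.0, -1.2, 0.2, 0.8] ,
knob y in tool 3434 [-0.0162 -0.0037  0.008 ] x [-0.0064  0.0136]
```

Emit:
{"fn": "send_rows", "kwargs": {"series": [[0,-0.3,0,-0.5,0,0],[0,-0.6,0,-1,0,-0.5],[0,-0.8,0,-1.2,0,-1],[0,-0.8,0,-1.2,0,-1],[0,-0.8,0,-1.2,0,-1]]}}

```text
time_s: 26.8
position: [0.5861, 0.0745, 0.1071]
orientation: [[0.262, 0.965, -0.0], [0.965, -0.262, -0.004], [-0.004, 0.001, -1.0]]
contact_force: [-2.5, -1.2, 1.7]
finger_gap: 0.0343
```

```bash
cat > k.py <<'E'
from h import *
import sys
arc(float(sys.argv[1]),3)
wshot("wk");w=np.load("pics/wk.npz")
c=get_calibration("wrist");D=w["d"];K=np.array(c["K"]);M=np.array(c["mount"])
v,u=np.mgrid[:400,:640];t=np.stack([(u-K[0,2])/K[0,0],-(v-K[1,2])/K[1,1],-np.ones(u.shape)],-1)*D[...,None]@M[:3,:3].T+M[:3,3]
z=telemetry.state()["position"][2]
h=w["p"].astype(int);br=(h[...,0]>h[...,2]*1.5)&(D>.03)&(abs(t[...,2]-(z-.185))<.012)&(abs(t[...,1])<.04)
y=np.percentile(t[br][:,1],[2,98]);print("knob mid y in tool",y.mean(),y)
E
python3 k.py 79
```

```text
t 26.8 yaw 77.32 r 0.1394 z 0.1071 Fcw on tool -2.15 Frad -1.69
[0.0, -0.1, 0.0, 0.0, 0.2, -3.1] ,[-0.0, -0.3, 0.0, 0.0, 0.2, -3.6] ,[-0.0, -0.4, 0.0, 0.0, 0.2, -4.2] ,
knob mid y in tool -0.004233617205364969 [-0.0166  0.0081]
```

Unloading is nearly complete (2 N). I'll back off another 7 mm to centre the jaws on the knob.

Emit:
{"fn": "send_rows", "kwargs": {"series": [[0,-0.3,0,0,0,0],[0,-0.5,0,0,0,-0.5],[0,-0.7,0,0,0,-1],[0,-0.7,0,0,0,-1],[0,-0.7,0,0,0,-1]]}}

```text
time_s: 27.35
position: [0.5797, 0.0763, 0.1072]
orientation: [[0.245, 0.97, 0.0], [0.97, -0.245, -0.004], [-0.004, 0.001, -1.0]]
contact_force: [0.3, -0.1, 0.3]
finger_gap: 0.0342
```

```bash
python3 k.py 82
```

```text
t 27.35 yaw 80.03 r 0.1399 z 0.1072 Fcw on tool 0.33 Frad -0.02
[-0.1, -0.2, 0.0, 0.1, 0.2, -4.9] ,[-0.1, -0.3, 0.0, 0.1, 0.2, -5.5] ,[-0.1, -0.5, 0.0, 0.1, 0.2, -6.2] ,
knob mid y in tool -0.009106764010192314 [-0.0276  0.0094]
```

Emit:
{"fn": "send_rows", "kwargs": {"series": [[0,-0.2,0,0,0,0],[0,-0.2,0,0,0,0],[0,-0.2,0,0,0,0],[0,-0.2,0,0,0,0],[0,-0.2,-3,0,0,0],[0,-0.2,-7,0,0,0],[0,-0.2,-11,0,0,0],[0,-0.2,-15,0,0,0],[10,-0.2,-18,0,0,0],[20,-0.2,-18,0,0,0],[20,-0.2,-18,0,0,0],[20,-0.2,-18,0,0,0]], "gripper": 0.2}}

```text
time_s: 28.6
position: [0.6264, 0.2703, 0.2868]
orientation: [[0.246, 0.969, 0.001], [0.969, -0.246, -0.004], [-0.003, 0.002, -1.0]]
contact_force: [0.7, -0.6, 0.3]
finger_gap: 0.0513
```

```bash
python3 - <<'E'
from h import *
p,d=snapshot("top");q,e=snapshot("scene");np.savez("pics/t10.npz",p=p,d=d)
print(telemetry.state()["time_s"],telemetry.state()["position"])
f=lambda im:cv2.resize(im[...,::-1],(400,300),interpolation=cv2.INTER_CUBIC)
A=np.vstack([np.hstack([f(np.load("pics/top0.npz")["p"][170:290,240:400]),f(p[170:290,240:400])]),np.hstack([f(np.load("pics/scene0.npz")["p"][135:255,235:395]),f(q[135:255,235:395])])])
cv2.imwrite("pics/cmp.png",A)
t=get_calibration("top");K=np.array(t["K"]);T=np.array(t["T"]);v,u=np.mgrid[:400,:640]
P=np.stack([(u-K[0,2])/K[0,0],-(v-K[1,2])/K[1,1],-np.ones(u.shape)],-1)*d[...,None]@T[:3,:3].T+T[:3,3]
r=P[...,:2]-HUB;R=np.hypot(r[...,0],r[...,1])
for n,m in(("knob",(abs(P[...,2]-.189)<.006)&(abs(R-.14)<.02)),("tab",(abs(P[...,2]-.177)<.006)&(R<.075))):
    k=P[m]
    if len(k):
        c=(k.max(0)+k.min(0))/2;g=c[:2]-HUB;print(n,m.sum(),c,"yaw",np.degrees(np.arctan2(g[1],g[0])),np.hypot(*g))
E
```

```text
28.7 [0.6261 0.2749 0.2855]
knob 194 [0.5762 0.0766 0.1871] yaw 81.47949729986081 0.13963857461226317
tab 54 [ 0.5306 -0.1077  0.1755] yaw -118.3399418982912 0.052446795925530865
```

View pics/cmp.png

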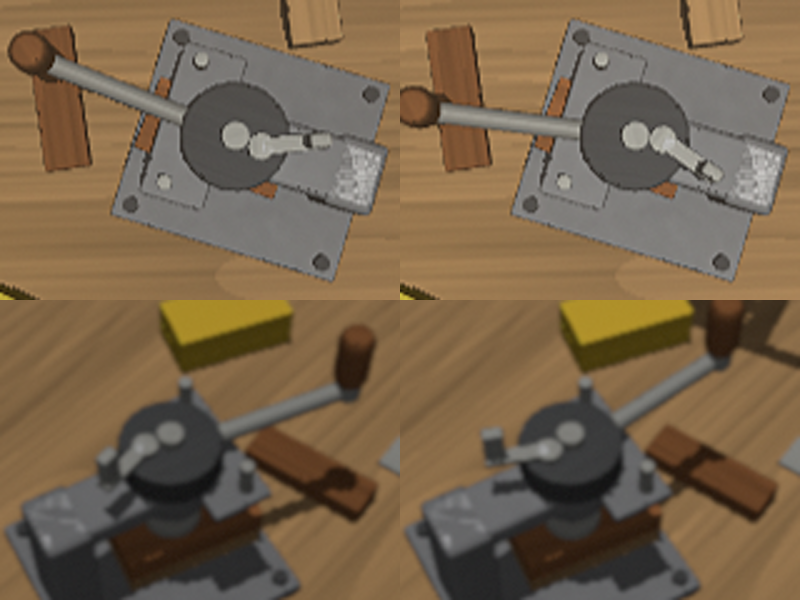

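The last picture pairs start (left) with now (right). The lever tab is on the other side (top view, about (710,172)), and the block and both offcuts are where they were. The gripper is well clear. Handing in.

```bash
python3 -c "
from bench import arm
print(arm.close_job())"
```

```text
the job is handed in; nothing more can be done
None
```

The ratchet is set to tighten, the screw is tightened down on the block, and the handle is released. I handed the job in at about 28.7 s of the 67 s allowed; no verdict is reported.

**What I did**
- **Lever:** I pushed it over gently with the closed fingertips, with about 2 N on the tab.
- **Strokes:** I caged the knob loosely between the jaws and made two tightening strokes. I then clicked back one tooth, clear of the stop pins, for the finishing pull.
- **Finishing pull:** It rose to about 12–13 N and stayed at 8 N or more for over 2 s. I then backed off until the force was zero, opened the jaws and lifted away.

**Last checks**
- **Lever position:** The tab measures 19.9° to the tightening side, against about 19° expected at the end stop.
- **Block and offcuts:** They look unmoved in the before and after views; I did not measure this.
- **Gripper:** It is well clear of everything.

**What disagreed**
- **Fingertip position:** The real fingertips end about 43 mm short of the reported tool point. My first lever push passed over the tab without touching it. I corrected for the offset after confirming it in two cameras.
- **Handle give:** During the last pull it gave about 2 mm per newton at the tool, not the 0.8 mm stated. I put that down to give in the fingers and the end stop.
- **Foot force:** I could not measure it directly. I infer it from the force ramp and the firm pull with the handle away from the stop pins.
- **Free handle:** It came to rest about 3° back from where I estimate the head stood under load.

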